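# Load two blood tubes in the reading stand and hold its mirror on them for the camera

## Task

Take the two short sample tubes out of the wire rack and lower them, one at a time and without dropping them, into the two free holes of the row of the reading stand that already holds the short control tube, until they stand on its clear floor. Then draw the mirror's lever towards the small camera until the camera sees the bottoms of that row's tubes in the middle of the mirror, and finish still holding the lever at that angle, since a spring folds the mirror flat when it is let go. Leave the control tubes, the long tube in the wire rack, the rack itself, the gauze pack and the pen where they are.

Things in the scene. Friction and masses are not known exactly. Their poses are not given: they have to be found in the camera images.
- stand: Reading stand, fixed to the worktop: white base, two cheeks (outer faces at y = -69 and +69 mm) and an aluminium plate (z = 138 to 144 mm) with 2 rows of 3 chamfered through holes 15.5 mm wide; a lower plate (99 to 106 mm) repeats them, over a clear floor at 99 mm on which seated tubes stand. Origin: on the worktop under the plate's centre; z up, x away from the stand's camera (roughly away from the robot), y left.
- mirror (a joint): Mirror tilt (rad) about a level axle along the stand's y, under the clear floor. 0 = flat, face up, lever upright; grows as the lever is drawn to the lens (stand's -x), stop 1.25; a spring returns it (1 N at the grip at 0, 2.6 N at 0.9). The lens sees a point when the mirror's normal halves the angle at the axle between lens and point: 0.91 for the front row's tube bottoms, 0.54 for the rear row's.
- mirror_hinge (a point): Middle of the mirror's face, on its axle: 45 mm above the worktop on the stand's centre line. The mirror is 116 mm wide (y) and 58 mm deep.
- lens (a point): Centre of the small camera's lens, which looks along the stand's +x at the mirror: 125 mm in front of the axle (stand's -x), 60 mm above the worktop. The camera is a black box 50 mm wide that reaches 40 mm farther out and 85 mm up.
- front_row (a point): Point on the clear floor (99 mm above the worktop) under the middle hole of the front row, the row nearer the camera, where a tube's bottom stands. Holes of the row: stand's x = -21 mm, y = -42, 0 and +42 mm.
- rear_row (a point): Point on the clear floor (99 mm above the worktop) under the middle hole of the rear row, where a tube's bottom stands. Holes of the row: stand's x = +21 mm, y = -42, 0 and +42 mm.
- lever_grip (a point): Centre of the lever's round rubber grip, 13 mm thick, 46 mm long along the stand's y, 120 mm from the stand's middle on its -y side, free at the outer end (15 mm collar); the lever's flat bar is 23 mm from this point towards the stand. Moves on a circle of radius 80 mm about the axle: at 0 straight above it, 125 mm over the worktop. Its z axis points from axle to grip.
- sample_a_mid (a point): Short sample tube, 88 mm tall, 13 mm thick, with a 16 mm wide, 20 mm high cap at its top; this point is on its axis, 44 mm above its bottom. It stands in the wire rack with its bottom 6 mm above the worktop (rack's top wires at 62 mm). 20 g.
- sample_b_mid (a point): The other short sample tube, same size; this point is on its axis, 44 mm above its bottom. It also stands in the wire rack.
- long_sample_mid (a point): Long sample tube, 102 mm tall, same thickness and cap size; this point is on its axis, 51 mm above its bottom. It stands in the wire rack and stays there. Which of three cells (35 mm apart) of one row of the rack holds which tube varies.
- short_control_mid (a point): Short control tube, 88 mm tall, like the samples; this point is 44 mm above its bottom. It stands already in a hole of the reading stand, in the front or in the rear row; it marks the row to fill.
- long_control_mid (a point): Long control tube, 102 mm tall; this point is 51 mm above its bottom. It stands in a hole of the other row of the reading stand.
- wire_rack: Loose wire rack, 43 x 91 x 63 mm (x, y, z), cells 20 x 18 mm in 2 x 5; origin at the centre of its underside, z up. The tubes stand in the row at x = -10 mm, at y = -35, 0 and +35 mm.
- gauze: Loose flat gauze pack, 55 x 70 x 10 mm, lying on the worktop; origin at the centre of its underside.
- pen: Loose pen, 145 mm long and 10 mm thick, lying on the worktop; origin at the centre of its underside.

How it is judged:
By the outcome, as a careful person would: the job done as asked, in the order asked, and still so for the second after the job is handed in, while the arm keeps its last pose, push and grip.
It also fails if it takes over 69 s, if anything falls off the work surface, if the arm or the gripper's body presses on something with over 40 N, if the wrist force passes 120 N, or if a joint passes its speed limit or range.

## Robot

A 6-joint arm with a two-finger parallel gripper is mounted at the origin on a cart in front of the work surface, level with it; the furniture and walls round the work are solid. World frame = base frame: x ahead of the robot, y to its left, z up, the work surface at z = 0. Lengths are in mm, angles in degrees, forces in N, time in s.
With the tool pointing down it reaches from about 375 to 825 mm from the base axis. Payload 5.5 kg.
Tool frame: the origin (TCP) lies on the centre line of the jaws, within the pads' length; the fingertips stand 8 mm ahead of it and the grasp point (between the pads) lies 11 mm behind it (tip_reach is the distance from the TCP to the fingertips, in mm); z points along the fingers, y is the line along which they close (so a half turn about z gives the same grasp; the last joint's range is limited). The gripper opens to 85 mm and grips with 20 to 120 N. Pads are 22 mm wide; open, the fingers measure 114 mm over their backs; the gripper's body (76 mm by 85 mm) begins 54 mm behind the grasp point. The pads swing forward as they close: fully open they stand 13 mm farther back than shut.
Start: joints at [64.859, 17.962, -2.699, 69.339, 0, 90], TCP at [254.908, 543.154, 204.999] pointing down, gripper open.
Joint ranges: [-152.73, 152.73], [-39.44, 99.34], [-58.76, 71.6], [-118.89, 123.64], [-81.53, 83.1], [-180, 180]. Speed limits (degrees/s): [136.94, 136.94, 172.46, 180, 180, 180].

## Interface

Orientations are given as [roll, pitch, yaw] about the fixed x, y, z axes, in that order (R = Rz(yaw) Ry(pitch) Rx(roll)).
In Python, from cell import get_state, camera, sign_off, tip_reach gives the robot as it stands.
- The arm moves only by the tool drive_tool, never from a script. Its argument "commands" is a list of rows, each a list of 4 numbers: the shift along the tool's x, y, z in m, then the turn about the tool's z in rad. In form: [[x, y, z, spin], ...]. A call has 1 to 5 rows; each row shifts and turns the commanded pose from where the row before left it, along the tool's axes as they then stand; what a row does not reach is not made up. A row lasts 1/10 s, in which the tool goes at most 50 mm and 8.59 degrees, less where a joint would pass 70% of its speed; a pose out of reach is approached as far as the arm can. A call with a gripper value outside its range is refused whole. "fingers" is the finger opening in m, from 0 to 0.0854, set as the call begins (left out, the last holds). The fingers move at their own pace and stop on an object; "grip_force" is the grip in N (left out, the last holds). Time passes only in rows, so rows that do not move let the fingers close. It gives the time, the measured TCP pose, the force, the opening and the grip force at its end, in the units of the state.
- get_state(): the state, without advancing time (a new reading comes with each control period).
- camera(name): name is "scene" or "top" or "wrist"; returns a dict with "frame" (480x640x3 uint8, red, green, blue), "intrinsics" (3x3 intrinsics, pixels), "k1" (the pictures are not rectified: a ray, as slopes to the right and down, at radius r is drawn at 1 + k1 r^2 times it, then the intrinsics apply), "origin" and "rotation" of the camera in the world; the wrist camera has in their place "mount" (4x4, takes a point from camera to tool coordinates, whose origin is the TCP and whose axes are the flange's). Camera axes: x right, y down, z forward; pixel columns grow to the right and rows downward; lengths in mm; the calibration is good to about 2 mm. A picture is of the moment at which its call begins: read the wrist's pose just before it. There is no depth.
- sign_off(): hands the job in; it is judged then, once.
The state is a dict: "clock": time; "qpos": joint angles; "joint_vel": joint speeds; "tau": joint torques, N m; "tcp_pos": TCP position; "eef_rot": TCP orientation; "ft_force": force on the tool from outside, world axes, zero at the start; "moment": the same for the moment, N m; "finger_gap": finger opening in mm; "grasp_force": force on a finger pad.
Only numpy, scipy, OpenCV 4.12 (cv2) and the standard library are available. Lean on these libraries where they do the work, as an engineer would, in place of code of your own. Each camera call takes 0.05 s, during which the arm holds its last target. There are 200 camera calls.

## Working session

There is one attempt and no reset: what is moved stays moved. The work goes in short steps, Python scripts to look and compute and a tool call to move; the robot and the scene stay as the last step left them, time stands still between calls to the robot, and variables do not carry over. Pictures are saved under pics/ and viewed, at most 10 in all, crops included, and the job is handed in when it is done.

Besides the shell and the picture viewer there is one more tool, called after "Request:" as name(argument=value, ...), one argument or row to a line, values as JSON. drive_tool: Moves the arm, as the interface text tells. Its arguments: {"type":"object","properties":{"commands":{"type":"array"},"fingers":{"type":"number"},"grip_force":{"type":"number"}},"required":["commands"]}

```bash
ls; mkdir -p pics; python3 - <<'E'
from cell import *
import cv2,numpy as np
print(get_state())
for n in ("scene","top"):
    c=camera(n); cv2.imwrite(f"pics/{n}0.png",c["frame"][:,:,::-1])
    print(n,{k:v for k,v in c.items() if k!="frame"})
E
```

```text
pics
{'clock': 0.0, 'qpos': array([ 6.48572514e+01,  1.80042438e+01, -2.75682063e+00,  6.93405418e+01,
       -8.92663552e-04,  8.99980295e+01]), 'joint_vel': array([-0.10253389, -0.00144844, -0.02017661,  0.10670898,  0.01172508,
        0.13771536]), 'tau': array([ 8.01958231e-05, -5.39590609e+01,  3.39747620e+01,  1.92558684e-02,
        7.84376510e-06,  1.23384831e-05]), 'tcp_pos': array([254.65118306, 542.55478794, 204.11423966]), 'eef_rot': array([-1.79898394e+02,  8.89167818e-04,  1.54859223e+02]), 'ft_force': array([-0.4985155 , -0.34968672, -0.36988798]), 'moment': array([-0.00643792,  0.00847063, -0.05051463]), 'grasp_force': 0.0, 'finger_gap': 85.23735750584292}
scene {'intrinsics': array([[461.16431664,   0.        , 315.37571081],
       [  0.        , 461.16431664, 235.87619744],
       [  0.        ,   0.        ,   1.        ]]), 'k1': -0.07177111831373906, 'origin': array([ -27.11092424, -739.37517281,  503.22072489]), 'rotation': array([-115.93648529,    0.47891307,  -37.18500988])}
top {'intrinsics': array([[559.73888362,   0.        , 303.26803746],
       [  0.        , 559.73888362, 236.84788979],
       [  0.        ,   0.        ,   1.        ]]), 'k1': -0.14849881013343405, 'origin': array([ 331.82981635,  -60.39357859, 1042.95572817]), 'rotation': array([-1.70168244e+02, -1.40957232e-01, -9.03984425e+01])}
```

View pics/scene0.png

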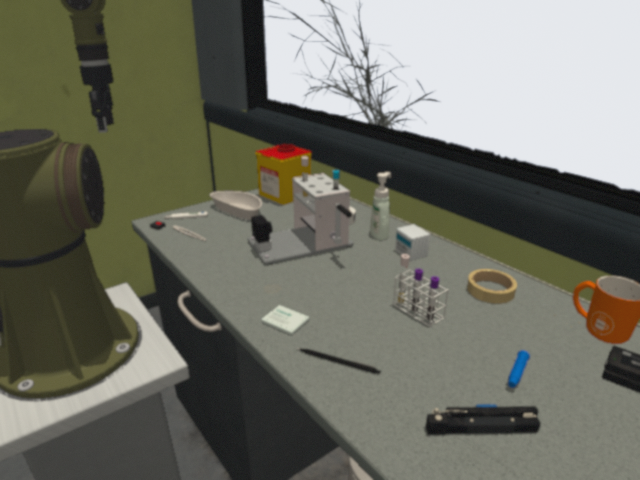

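View pics/top0.png

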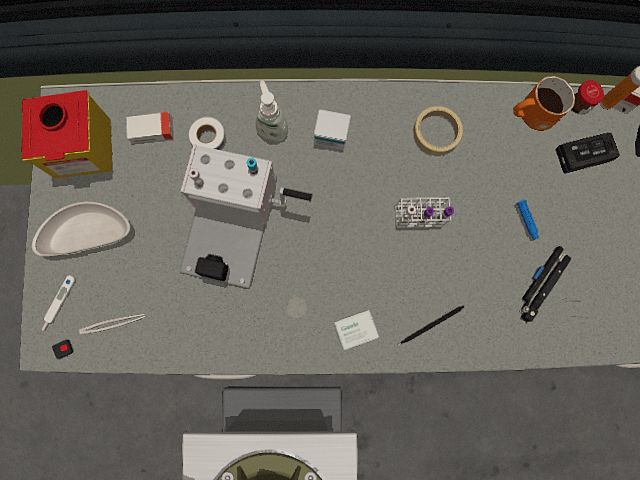

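Scene and top views show the stand (top ~(230,180), camera at (212,266), lever at (297,195)). The rack is at (424,212) with one pale and two purple caps. Next I'll write helpers and make a zoomed mosaic of the caps.

```bash
cat > h.py <<'E'
import numpy as np, cv2
from scipy.spatial.transform import Rotation as Ro
from cell import *
def rot(r): return Ro.from_euler('xyz',r,degrees=True).as_matrix()
def pose(c,st=None):
    if "mount" in c:
        R=rot(st["eef_rot"]); M=np.array(c["mount"]); return R@M[:3,:3], R@M[:3,3]+st["tcp_pos"]
    return rot(c["rotation"]), np.array(c["origin"])
def ray(c,uv,st=None):
    R,o=pose(c,st); K=c["intrinsics"]
    d=np.array([(uv[0]-K[0,2])/K[0,0],(uv[1]-K[1,2])/K[1,1]])
    s=d.copy()
    for _ in range(20): s=d/(1+c["k1"]*(s@s))
    v=R@np.array([s[0],s[1],1]); return o,v/np.linalg.norm(v)
def onz(c,uv,z,st=None):
    o,v=ray(c,uv,st); return o+v*(z-o[2])/v[2]
def proj(c,p,st=None):
    R,o=pose(c,st); q=R.T@(np.asarray(p,float)-o); s=q[:2]/q[2]; s=s*(1+c["k1"]*(s@s)); K=c["intrinsics"]
    return np.array([K[0,0]*s[0]+K[0,2],K[1,1]*s[1]+K[1,2]])
def tri(r1,r2):
    (a,u),(b,v)=r1,r2
    t=np.linalg.lstsq(np.c_[u,-v],b-a,rcond=None)[0]
    p,q=a+t[0]*u,b+t[1]*v; return (p+q)/2,np.linalg.norm(p-q)
E
python3 - <<'E'
from h import *
T=cv2.imread("pics/top0.png");S=cv2.imread("pics/scene0.png")
def cr(I,x,y,w,h,W,H): return cv2.resize(I[y:y+h,x:x+w],(W,H),interpolation=cv2.INTER_CUBIC)
m=np.zeros((600,800,3),np.uint8)
m[:300,:400]=cr(T,175,140,80*2,60*2,400,300)     # 2.5x
m[:300,400:]=cr(T,385,185,80,60,400,300)    # 5x
m[300:,:400]=cr(S,280,150,80,60,400,300)  #5x
m[300:,400:]=cr(S,380,245,80,60,400,300) #5x
cv2.imwrite("pics/mos.png",m)
E
```

```text
(no output)
```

View pics/mos.png

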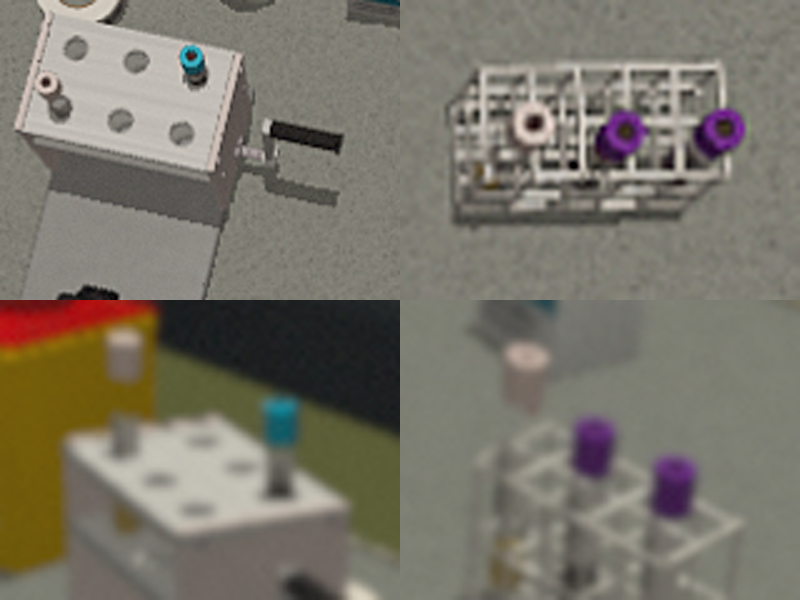

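The mosaic shows the top-view holes in two rows. The pale cap is in the front-left hole and the teal cap in the rear-right hole. In the rack, the order from left to right is pale, purple, purple. Next I'll triangulate the caps.

```bash
python3 - <<'E'
from h import *
T=camera("top");S=camera("scene")
t=lambda x,y:(175+x/2.5,140+y/2.5); t2=lambda x,y:(385+(x-400)/5,185+y/5)
s=lambda x,y:(280+x/5,150+(y-300)/5); s2=lambda x,y:(380+(x-400)/5,245+(y-300)/5)
for n,a,b in [("pale stand",t(46,82),s(124,335)),("teal",t(191,56),s(281,404)),("pale rack",t2(534,122),s2(526,355)),("p1",t2(626,131),s2(595,428)),("p2",t2(722,129),s2(675,466))]:
    print(n,*[np.round(x,1) for x in tri(ray(T,a),ray(S,b))])
H=[onz(T,t(*p),144)[:2] for p in [(75,47),(136,61),(197,75),(60,108),(120,120),(181,133)]]
print(np.round(H,1))
L=np.array([(21,42),(21,0),(21,-42),(-21,42),(-21,0),(-21,-42)],float)
H=np.array(H);c=H.mean(0);U,_,V=np.linalg.svd(L.T@(H-c));R=V.T@U.T
print("stand",c,np.degrees(np.arctan2(R[1,0],R[0,0])),np.round(H-c-L@R.T,1).tolist())
for n in [(430.2,211.2,100-6),(449.4,210.8,94),(411.6,209.6,108)]: print(np.round(onz(T,n[:2],n[2]),1))
# scene view check of stand centre corner
E
```

```text
pale stand [581.4 108.2 200.2] 0.7
teal [602.1  18.3 185.1] 0.7
pale rack [ 541.7 -251.9  105.2] 1.3
p1 [ 541.3 -287.2   91. ] 0.7
p2 [ 542.2 -321.9   91.3] 1.6
[[622.  100.7]
 [611.6  59.2]
 [601.4  18.1]
 [579.5 109.6]
 [570.8  69.1]
 [561.6  28.3]]
stand [591.15502789  64.17932451] -13.231716839215329 [[0.8, 0.5], [0.0, -0.1], [-0.6, -0.4], [-0.8, -0.3], [0.1, 0.1], [0.5, 0.2]]
[ 540.4 -286.3   94. ]
[ 541.  -320.6   94. ]
[ 540.2 -250.6  108. ]
```

```bash
cat >> h.py <<'E'
def plan(x,y,z,yaw,step=48,sp=0.13,st=None):
    st=st or get_state(); p=np.array(st["tcp_pos"]); a=st["eef_rot"][2]
    d=np.array([x,y,z])-p; dy=-np.radians((yaw-a+180)%360-180)
    n=max(int(np.ceil(np.linalg.norm(d)/step)),int(np.ceil(abs(dy)/sp)),1)
    rows=[]
    for i in range(n):
        w=np.radians(a)-dy*i/n; R=Ro.from_euler('xyz',[np.pi,0,w]).as_matrix()
        rows.append([round(float(v),4) for v in R.T@d/n/1000]+[round(float(dy/n),4)])
    print("at",np.round(p,1),np.round(st["eef_rot"],1),"gap",round(st["finger_gap"],1),"t",st["clock"],n)
    for i in range(0,n,5): print(rows[i:i+5])
E
python3 - <<'E'
from h import *
import cell
print(tip_reach, tip_reach() if callable(tip_reach) else '')
plan(541,-304,205,90)
E
```

```text
8.0 
at [254.7 542.8 204.5] [-179.9   -0.   154.9] gap 85.1 t 0.2 19
[[-0.0326, -0.0339, -0.0, 0.0596], [-0.0345, -0.0319, -0.0, 0.0596], [-0.0364, -0.0298, -0.0, 0.0596], [-0.0381, -0.0276, -0.0, 0.0596], [-0.0397, -0.0253, -0.0, 0.0596]]
[[-0.0411, -0.0229, -0.0, 0.0596], [-0.0424, -0.0204, -0.0, 0.0596], [-0.0435, -0.0178, -0.0, 0.0596], [-0.0445, -0.0152, -0.0, 0.0596], [-0.0453, -0.0125, -0.0, 0.0596]]
[[-0.046, -0.0098, -0.0, 0.0596], [-0.0465, -0.0071, -0.0, 0.0596], [-0.0469, -0.0043, -0.0, 0.0596], [-0.047, -0.0015, -0.0, 0.0596], [-0.047, 0.0013, -0.0, 0.0596]]
[[-0.0469, 0.0041, -0.0, 0.0596], [-0.0465, 0.0069, -0.0, 0.0596], [-0.046, 0.0097, -0.0, 0.0596], [-0.0454, 0.0124, -0.0, 0.0596]]
```

Request:
drive_tool(
  commands=[
    [-0.033,-0.034,0,0.06],
    [-0.0345,-0.032,0,0.06],
    [-0.0365,-0.03,0,0.06],
    [-0.038,-0.0275,0,0.06],
    [-0.04,-0.025,0,0.06],
  ],
  fingers=0.04,
  grip_force=25,
)

```text
clock: 0.7
tcp_pos: [330.9, 318.2, 204.9]
eef_rot: [180.0, 0.0, 137.6]
ft_force: [1.0, 0.0, 0.6]
finger_gap: 39.9
grasp_force: 0.0
```

Request:
drive_tool(
  commands=[
    [-0.041,-0.023,0,0.06],
    [-0.0425,-0.0205,0,0.06],
    [-0.0435,-0.018,0,0.06],
    [-0.0445,-0.015,0,0.06],
    [-0.0455,-0.0125,0,0.06],
  ],
)

```text
clock: 1.2
tcp_pos: [405.7, 94.9, 205.2]
eef_rot: [180.0, 0.0, 120.4]
ft_force: [0.9, 0.2, -0.8]
finger_gap: 39.9
grasp_force: 0.0
```

Request:
drive_tool(
  commands=[
    [-0.046,-0.01,0,0.06],
    [-0.0465,-0.007,0,0.06],
    [-0.047,-0.0045,0,0.06],
    [-0.047,-0.0015,0,0.06],
    [-0.047,0.0015,0,0.06],
  ],
)

```text
clock: 1.7
tcp_pos: [479.8, -128.8, 205.1]
eef_rot: [180.0, 0.0, 103.1]
ft_force: [0.7, 0.4, 0.8]
finger_gap: 39.5
grasp_force: 0.0
```

Request:
drive_tool(
  commands=[
    [-0.047,0.004,0,0.06],
    [-0.0465,0.007,0,0.06],
    [-0.046,0.01,0,0.06],
    [-0.0455,0.0125,0,0.05],
    [0,0,0,0],
  ],
)

```text
clock: 2.2
tcp_pos: [539.9, -310.7, 203.5]
eef_rot: [-180.0, 0.1, 89.8]
ft_force: [-0.1, 0.2, 0.2]
finger_gap: 40.3
grasp_force: 0.0
```

```bash
python3 - <<'E'
from h import *
st=get_state();c=camera("wrist"); cv2.imwrite("pics/w1.png",c["frame"][:,:,::-1])
np.set_printoptions(suppress=True,precision=3)
print(st["clock"],st["tcp_pos"],st["eef_rot"],st["qpos"],st["finger_gap"],c["mount"],c["intrinsics"][0],c["k1"])
for p in [(540.4,-286.3,94),(541,-320.6,94)]: print(proj(c,p,st))
E
```

```text
2.2 [ 539.892 -310.653  203.533] [-179.986    0.091   89.797] [-29.867  20.463   0.587  70.091  -0.086  60.336] 40.28730075513593 [[  -0.      -0.961   -0.276   70.178]
 [   1.       0.      -0.      -0.96 ]
 [   0.      -0.276    0.961 -169.792]
 [   0.       0.       0.       1.   ]] [422.045   0.    323.256] -0.03681253102421029
[325.496 187.814]
[326.472 237.286]
```

View pics/w1.png

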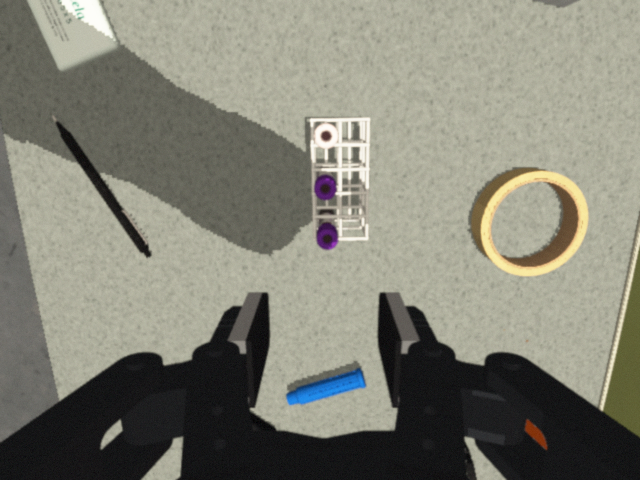

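The wrist view shows the pale cap at (326,135) and the purple caps at (325,187) and (327,237), within 2 px of prediction. I'll refine with a colour mask and plan the approach to the outer one.

```bash
python3 - <<'E'
from h import *
st=get_state();c=camera("wrist"); h=cv2.cvtColor(c["frame"],cv2.COLOR_RGB2HSV)
m=cv2.inRange(h,(125,90,30),(160,255,255))
n,l,s,ce=cv2.connectedComponentsWithStats(m)
for i in range(1,n):
    if s[i,4]>60: print(s[i],ce[i],np.round(onz(c,ce[i],88,st),1))
plan(541,-321,110,90)
E
```

```text
[316 179  22  25 383] [326.35770235 191.19321149] [ 540.  -286.7   88. ]
[318 227  21  27 399] [328.20300752 239.71679198] [ 541.3 -321.2   88. ]
at [ 538.6 -306.2  204. ] [-1.799e+02 -1.000e-01  9.000e+01] gap 39.8 t 2.3 2
[[-0.0074, 0.0012, 0.047, 0.0003], [-0.0074, 0.0012, 0.047, 0.0003]]
```

Request:
drive_tool(
  commands=[
    [-0.0075,0.001,0.04,0],
    [-0.0075,0.001,0.04,0],
    [0,0,0.015,0],
    [0,0,0,0],
  ],
)

```text
clock: 2.7
tcp_pos: [538.6, -317.8, 107.2]
eef_rot: [-179.7, -0.2, 90.2]
ft_force: [-0.2, -0.3, 1.4]
finger_gap: 40.1
grasp_force: 0.0
```

```bash
python3 - <<'E'
from h import *
st=get_state();c=camera("wrist"); h=cv2.cvtColor(c["frame"],cv2.COLOR_RGB2HSV)
m=cv2.inRange(h,(125,90,30),(160,255,255))
n,l,s,ce=cv2.connectedComponentsWithStats(m)
for i in range(1,n):
    if s[i,4]>60: print(s[i],ce[i],np.round(onz(c,ce[i],90,st),1))
plan(541,-321,78,90)
E
```

```text
[313 187  33  38 892] [329.06278027 205.5661435 ] [ 540.  -286.2   90. ]
[316 257  31  40 915] [331.08415301 276.3989071 ] [ 541.2 -320.4   90. ]
at [ 540.  -318.7  109.3] [-1.799e+02 -1.000e-01  9.020e+01] gap 39.7 t 2.75 1
[[-0.0023, 0.001, 0.0313, 0.0035]]
```

Request:
drive_tool(
  commands=[
    [-0.002,0.001,0.015,0],
    [0,0,0.015,0.003],
    [0,0,0,0],
    [0,0,0,0],
  ],
)

```text
clock: 3.15
tcp_pos: [542.4, -322.4, 80.7]
eef_rot: [180.0, 0.0, 90.0]
ft_force: [-0.0, 0.2, 0.1]
finger_gap: 40.1
grasp_force: 0.0
```

Request:
drive_tool(
  commands=[
    [0,0,0,0],
    [0,0,0,0],
    [0,0,0,0],
    [0,0,0,0],
    [0,0,0,0],
  ],
  fingers=0.01,
  grip_force=25,
)

```text
clock: 3.65
tcp_pos: [542.1, -322.6, 80.1]
eef_rot: [180.0, 0.0, 89.9]
ft_force: [0.5, 1.5, -0.9]
finger_gap: 10.3
grasp_force: 0.0
```

```bash
python3 - <<'E'
from h import *
st=get_state();c=camera("wrist"); cv2.imwrite("pics/w2.png",c["frame"][:,:,::-1]); print(st["finger_gap"],st["grasp_force"],st["tcp_pos"],st["moment"])
E
```

```text
10.33717202155526 0.0 [ 542.0982197  -322.58667492   80.12207244] [-0.04049223  0.00257558 -0.04553321]
```

View pics/w2.png

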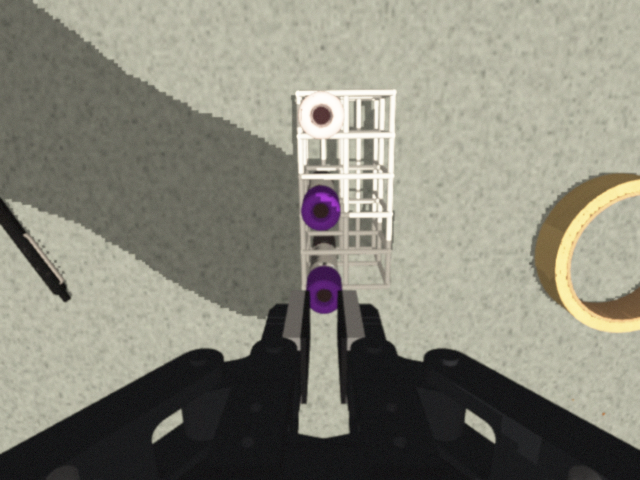

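The wrist view shows the cap at (323,290) between the finger ends, yet the fingers closed to 10 mm without force. So the tips look higher than the stated TCP implies. A side view will check that.

```bash
python3 - <<'E'
from h import *
st=get_state();c=camera("scene"); p=np.array(st["tcp_pos"])
I=c["frame"][:,:,::-1].copy()
x,y,w,h=370,200,100,120
J=cv2.resize(I[y:y+h,x:x+w],None,fx=5,fy=5,interpolation=cv2.INTER_CUBIC)
for dz,col in [(-8,(0,0,255)),(0,(0,255,0)),(11,(255,0,0)),(30,(0,255,255))]:
    q=(proj(c,p+[0,0,dz])-[x,y]+0.5)*5; cv2.drawMarker(J,tuple(int(v) for v in q),col,cv2.MARKER_CROSS,20,1); print(dz,q)
q=(proj(c,[541.2,-320.7,94])-[x,y]+.5)*5; print("captop",q)
cv2.imwrite("pics/s2.png",J)
E
```

```text
-8 [320.44838679 442.50838341]
0 [322.92207982 422.86598556]
11 [326.34938658 395.56259807]
30 [332.34047176 347.58443634]
captop [321.29152824 386.93459099]
```

View pics/s2.png

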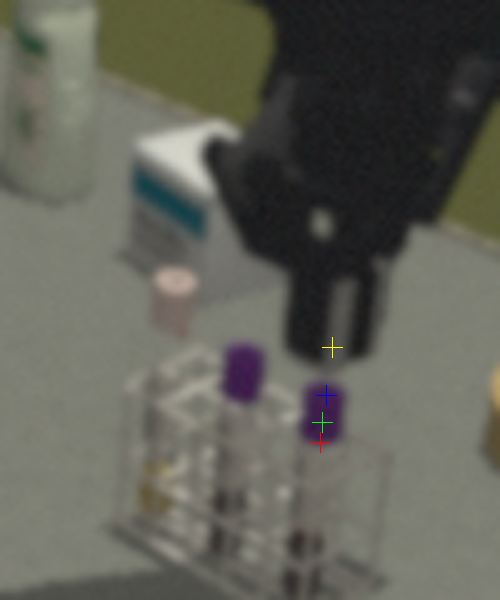

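The side view confirms it. The fingertips end at row ~357, about 28 mm above the reported TCP, so the real tips sit about 36 mm behind where tip_reach puts them. I'll reopen and go lower, watching the force.

Request:
drive_tool(
  commands=[
    [0.002,-0.001,0,0],
    [0,0,0,0],
    [0,0,0.01,0],
    [0,0,0.01,0],
    [0,0,0.005,0],
  ],
  fingers=0.036,
)

```text
clock: 4.25
tcp_pos: [540.1, -320.0, 53.1]
eef_rot: [-179.9, -0.1, 89.9]
ft_force: [0.0, -0.6, -0.1]
finger_gap: 36.3
grasp_force: 0.0
```

Request:
drive_tool(
  commands=[
    [0,0,0.006,0],
    [0,0,0.006,0],
    [0,0,0,0],
    [0,0,0,0],
  ],
)

```text
clock: 4.65
tcp_pos: [541.0, -320.5, 42.9]
eef_rot: [-180.0, -0.0, 89.9]
ft_force: [-0.1, -0.2, 0.9]
finger_gap: 35.4
grasp_force: 0.0
```

```bash
python3 - <<'E'
from h import *
st=get_state();w=camera("wrist");c=camera("scene"); p=np.array(st["tcp_pos"]); print(p,st["ft_force"],st["finger_gap"])
I=c["frame"][:,:,::-1].copy()
x,y,w_,h=370,220,80,100
J=cv2.resize(I[y:y+h,x:x+w_],(400,500),interpolation=cv2.INTER_CUBIC)
for dz,col in [(0,(0,255,0)),(30,(0,255,255))]:
    q=(proj(c,p+[0,0,dz])-[x,y]+0.5)*5; cv2.drawMarker(J,tuple(int(v) for v in q),col,cv2.MARKER_CROSS,20,1)
K=cv2.resize(w["frame"][140:390,220:420,::-1],(400,500))
cv2.imwrite("pics/m3.png",np.hstack([J,K]))
E
```

```text
[ 541.0283472  -320.52080635   42.90637916] [-0.12905395 -0.15641761  0.88697468] 35.40107965115422
```

View pics/m3.png

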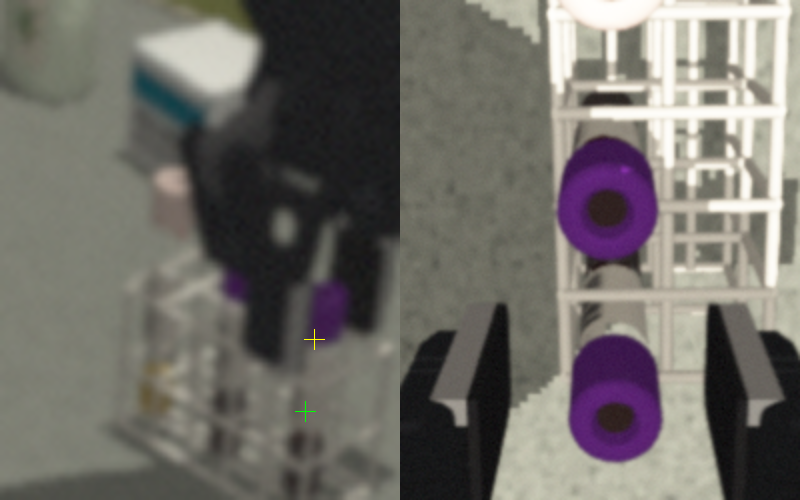

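The cap sits centred between the pads, which span most of it. I'll grip it and lift.

Request:
drive_tool(
  commands=[
    [0,0,0,0],
    [0,0,0,0],
    [0,0,0,0],
    [0,0,0,0],
    [0,0,0,0],
  ],
  fingers=0.008,
  grip_force=25,
)

```text
clock: 5.25
tcp_pos: [541.5, -320.7, 43.4]
eef_rot: [180.0, 0.0, 89.9]
ft_force: [0.2, -0.4, 3.0]
finger_gap: 14.8
grasp_force: 24.5
```

Request:
drive_tool(
  commands=[
    [0,0,0,0],
    [0,0,-0.01,0],
    [0,0,-0.02,0],
    [0,0,-0.02,0],
    [0,0,-0.02,0],
  ],
)

```text
clock: 5.75
tcp_pos: [540.6, -320.3, 113.8]
eef_rot: [-179.9, -0.0, 89.9]
ft_force: [-0.1, -0.4, -0.7]
finger_gap: 14.8
grasp_force: 24.4
```

```bash
python3 - <<'E'
from h import *
T=camera("top");S=camera("scene")
print("pump",tri(ray(T,(268,97)),ray(S,(384,180))))
plan(575,0,262,76.8)
E
```

```text
pump (array([732.8261491 ,  -4.26592882, 141.98807375]), np.float64(0.9438657218391433))
at [ 542.7 -321.5  116.3] [1.798e+02 1.000e-01 8.990e+01] gap 15.0 t 5.85 8
[[0.0402, 0.004, -0.0182, 0.0287], [0.0403, 0.0028, -0.0182, 0.0287], [0.0404, 0.0017, -0.0182, 0.0287], [0.0404, 0.0005, -0.0182, 0.0287], [0.0404, -0.0006, -0.0182, 0.0287]]
[[0.0404, -0.0018, -0.0182, 0.0287], [0.0403, -0.0029, -0.0182, 0.0287], [0.0402, -0.0041, -0.0182, 0.0287]]
```

Request:
drive_tool(
  commands=[
    [0.02,0.003,-0.02,0.03],
    [0.03,0.003,-0.025,0.03],
    [0.04,0.002,-0.025,0.03],
    [0.04,0.001,-0.025,0.03],
    [0.04,0,-0.025,0.03],
  ],
)

```text
clock: 6.35
tcp_pos: [561.2, -149.9, 233.1]
eef_rot: [-179.9, -0.0, 81.2]
ft_force: [0.5, 0.6, -0.1]
finger_gap: 14.9
grasp_force: 24.4
```

Request:
drive_tool(
  commands=[
    [0.04,-0.001,-0.022,0.03],
    [0.04,-0.002,-0.002,0.03],
    [0.04,-0.002,0,0.02],
    [0.035,-0.003,0,0],
    [0.02,0,0,0],
  ],
)

```text
clock: 6.85
tcp_pos: [587.8, 24.5, 256.2]
eef_rot: [-179.9, -0.0, 76.9]
ft_force: [-0.0, -0.0, -0.0]
finger_gap: 14.7
grasp_force: 24.4
```

```bash
python3 - <<'E'
from h import *
plan(611.6,59.3,262,76.8)
E
```

```text
at [587.8  24.5 256.2] [-179.9   -0.    76.9] gap 14.7 t 6.85 1
[[0.0393, 0.0153, -0.0058, 0.0017]]
```

Request:
drive_tool(
  commands=[
    [0.02,0.008,-0.002,0],
    [0.019,0.0075,-0.001,0.001],
    [0,0,0,0],
    [0,0,0,0],
  ],
)

```text
clock: 7.25
tcp_pos: [611.7, 56.2, 259.0]
eef_rot: [-179.9, 0.1, 76.8]
ft_force: [0.0, -0.7, -0.3]
finger_gap: 15.0
grasp_force: 24.5
```

```bash
python3 - <<'E'
from h import *
st=get_state();w=camera("wrist");c=camera("top");w2=camera("wrist");s=camera("scene")
print(st["tcp_pos"],st["eef_rot"],get_state()["tcp_pos"])
# predicted hole projections marked
R=Ro.from_euler('z',-13.23,degrees=True).as_matrix()
I=w["frame"][:,:,::-1].copy()
for a,b in [(21,42),(21,0),(21,-42),(-21,42),(-21,0),(-21,-42)]:
    q=proj(w,R@[a,b,0]+[591.16,64.18,144],st); print(a,b,np.round(q,1)); cv2.drawMarker(I,tuple(int(round(v)) for v in q),(0,0,255),cv2.MARKER_CROSS,8,1)
print("bottom",proj(w,np.array(st["tcp_pos"])-[0,0,37.2],st))
J=cv2.resize(s["frame"][120:240,270:370,::-1],(400,480),interpolation=cv2.INTER_CUBIC)
K=cv2.resize(I[60:420,170:470],(400,480))
cv2.imwrite("pics/m4.png",np.hstack([J,K])); cv2.imwrite("pics/w4.png",w["frame"][:,:,::-1])
E
```

```text
[611.72435086  56.18742787 259.00325767] [-1.79906229e+02  5.84480251e-02  7.67507070e+01] [611.7808479   55.36506664 259.88256326]
21 42 [323.8 155.3]
21 0 [323.8 216.8]
21 -42 [323.8 273.6]
-21 42 [260.8 155.4]
-21 0 [263.2 216.8]
-21 -42 [265.5 273.6]
bottom [325.30361346 257.11546487]
```

View pics/m4.png

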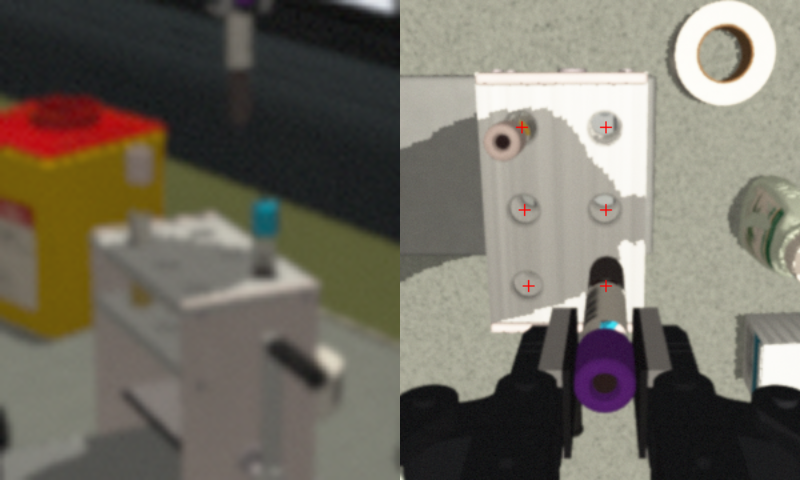

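Predicted holes match the wrist view to ~1 px, and the tube hangs straight. I'll align and descend.

Request:
drive_tool(
  commands=[
    [0.004,-0.001,0,0],
    [0,0,0.025,0],
    [0,0,0.025,0],
    [0,0,0.015,0],
    [0,0,0,0],
  ],
)

```text
clock: 7.95
tcp_pos: [610.3, 60.0, 192.6]
eef_rot: [-179.8, 0.1, 76.7]
ft_force: [-0.0, -0.0, -0.6]
finger_gap: 15.0
grasp_force: 24.5
```

```bash
python3 - <<'E'
from h import *
P=[]
for i in range(4):
    P.append(get_state()["tcp_pos"]); w=camera("wrist")
P.append(get_state()["tcp_pos"])
P=np.array(P); print(np.round(P,1)); 
st=get_state(); d=np.array([611.6,59.3,0])-P.mean(0); print(np.round(rot([180,0,76.8]).T@d,1), st["eef_rot"])
E
```

```text
[[610.3  60.  192.6]
 [611.3  60.1 194.3]
 [612.2  60.2 195.5]
 [612.7  60.3 196.1]
 [613.   60.3 196.4]]
[-9.00e-01 -1.00e-01  1.95e+02] [ 1.79893285e+02 -4.09733709e-02  7.66997897e+01]
```

Request:
drive_tool(
  commands=[
    [-0.001,-0.001,0,0],
    [0,0,0.005,0],
    [0,0,0.005,0],
    [0,0,0,0],
    [0,0,0,0],
  ],
)

```text
clock: 8.65
tcp_pos: [610.8, 59.6, 184.7]
eef_rot: [-180.0, 0.0, 76.7]
ft_force: [-0.3, -0.1, -0.7]
finger_gap: 15.2
grasp_force: 24.5
```

Request:
drive_tool(
  commands=[
    [0,0,0.005,0],
    [0,0,0.005,0],
    [0,0,0.005,0],
    [0,0,0,0],
    [0,0,0,0],
  ],
)

```text
clock: 9.15
tcp_pos: [610.8, 59.6, 169.7]
eef_rot: [-180.0, 0.0, 76.7]
ft_force: [0.9, 0.1, 0.5]
finger_gap: 14.8
grasp_force: 24.5
```

Request:
drive_tool(
  commands=[
    [0,0,0.006,0],
    [0,0,0.006,0],
    [0,0,0.006,0],
    [0,0,0,0],
  ],
)

```text
clock: 9.55
tcp_pos: [610.6, 59.6, 150.8]
eef_rot: [-179.9, 0.0, 76.7]
ft_force: [0.1, -0.3, -0.6]
finger_gap: 14.9
grasp_force: 24.5
```

Request:
drive_tool(
  commands=[
    [0,0,0.004,0],
    [0,0,0.004,0],
    [0,0,0.003,0],
    [0,0,0,0],
    [0,0,0,0],
  ],
)

```text
clock: 10.05
tcp_pos: [611.0, 59.6, 140.9]
eef_rot: [-180.0, -0.0, 76.7]
ft_force: [0.6, 0.5, -0.6]
finger_gap: 14.9
grasp_force: 24.5
```

Request:
drive_tool(
  commands=[
    [0,0,0.002,0],
    [0,0,0.0015,0],
    [0,0,0,0],
  ],
)

```text
clock: 10.35
tcp_pos: [611.1, 59.6, 137.3]
eef_rot: [-180.0, -0.0, 76.7]
ft_force: [1.2, 0.7, -0.9]
finger_gap: 14.9
grasp_force: 24.5
```

Request:
drive_tool(
  commands=[
    [0,0,0.001,0],
    [0,0,0.001,0],
    [0,0,0,0],
  ],
)

```text
clock: 10.65
tcp_pos: [611.8, 59.7, 136.9]
eef_rot: [179.9, -0.0, 76.7]
ft_force: [-0.6, -0.5, 7.2]
finger_gap: 15.4
grasp_force: 25.0
```

Floor contact shows as 7 N at the expected height. I'll release with a small opening and retreat upward.

Request:
drive_tool(
  commands=[
    [0,0,-0.001,0],
    [0,0,0,0],
    [0,0,0,0],
    [0,0,0,0],
  ],
  fingers=0.028,
)

```text
clock: 11.05
tcp_pos: [610.8, 59.5, 136.2]
eef_rot: [-180.0, 0.0, 76.7]
ft_force: [-0.3, 1.0, 0.6]
finger_gap: 28.2
grasp_force: 0.0
```

Request:
drive_tool(
  commands=[
    [0,0,-0.01,0],
    [0,0,-0.02,0],
    [0,0,-0.03,0],
    [0,0,-0.03,0],
    [0,0,-0.03,0],
  ],
)

```text
clock: 11.55
tcp_pos: [610.9, 59.6, 258.4]
eef_rot: [180.0, -0.0, 76.7]
ft_force: [0.5, 0.5, 0.1]
finger_gap: 27.8
grasp_force: 0.0
```

```bash
python3 - <<'E'
from h import *
c=camera("top")
h=cv2.cvtColor(c["frame"],cv2.COLOR_RGB2HSV); m=cv2.inRange(h,(125,90,30),(160,255,255))
n,l,s,ce=cv2.connectedComponentsWithStats(m)
for i in range(1,n):
    if s[i,4]>15: print(s[i],ce[i],np.round(onz(c,ce[i],187,),1),np.round(onz(c,ce[i],90),1))
plan(552,-200,200,90)
E
```

```text
[225 153   7  11  43] [228.58139535 157.58139535] [609.6  55.1 187. ] [641.1  68.1  90. ]
[424 208  11   9  64] [428.6875  212.21875] [ 518.3 -261.6  187. ] [ 539.4 -284.4   90. ]
at [613.1  59.8 264. ] [ 1.796e+02 -1.000e-01  7.670e+01] gap 28.2 t 11.6 6
[[-0.0445, 0.0, 0.0107, -0.0387], [-0.0444, -0.0017, 0.0107, -0.0387], [-0.0443, -0.0034, 0.0107, -0.0387], [-0.0442, -0.0051, 0.0107, -0.0387], [-0.044, -0.0068, 0.0107, -0.0387]]
[[-0.0437, -0.0085, 0.0107, -0.0387]]
```

Request:
drive_tool(
  commands=[
    [-0.044,0,0.01,-0.04],
    [-0.0445,-0.0015,0.01,-0.04],
    [-0.0445,-0.0035,0.011,-0.04],
    [-0.044,-0.005,0.011,-0.04],
    [-0.044,-0.007,0.011,-0.04],
  ],
  fingers=0.036,
)

```text
clock: 12.1
tcp_pos: [560.3, -158.3, 203.8]
eef_rot: [179.9, 0.0, 88.3]
ft_force: [1.2, 0.7, 0.7]
finger_gap: 36.1
grasp_force: 0.0
```

Request:
drive_tool(
  commands=[
    [-0.044,-0.0085,0.02,-0.035],
    [-0.04,-0.006,0.02,0],
    [-0.03,-0.004,0.02,0],
    [-0.015,0,0.01,0],
    [0,0,0,0],
  ],
)

```text
clock: 12.6
tcp_pos: [540.0, -286.6, 132.1]
eef_rot: [-179.9, -0.1, 90.0]
ft_force: [-0.1, 0.1, 0.6]
finger_gap: 35.6
grasp_force: 0.0
```

```bash
python3 - <<'E'
from h import *
for i in range(2): camera("scene")
st=get_state();c=camera("wrist"); h=cv2.cvtColor(c["frame"],cv2.COLOR_RGB2HSV)
m=cv2.inRange(h,(125,90,30),(160,255,255))
n,l,s,ce=cv2.connectedComponentsWithStats(m)
for i in range(1,n):
    if s[i,4]>60: print(s[i],ce[i],np.round(onz(c,ce[i],89,st),1))
plan(540.5,-286.5,43,90)
E
```

```text
[309 237  27  36 717] [322.05160391 254.52161785] [ 539.8 -285.7   89. ]
at [ 541.9 -284.6  134.4] [179.9  -0.   90.2] gap 35.7 t 12.75 2
[[-0.001, -0.0007, 0.0457, 0.002], [-0.001, -0.0007, 0.0457, 0.002]]
```

Request:
drive_tool(
  commands=[
    [-0.002,-0.0015,0.03,0.003],
    [0,0,0.03,0],
    [0,0,0.01,0],
    [0,0,0,0],
    [0,0,0,0],
  ],
)

```text
clock: 13.25
tcp_pos: [540.7, -287.1, 65.0]
eef_rot: [179.9, 0.0, 90.1]
ft_force: [1.1, 0.3, 0.4]
finger_gap: 35.8
grasp_force: 0.0
```

Request:
drive_tool(
  commands=[
    [0,0,0.01,0],
    [0,0,0.01,0],
    [0,0,0,0],
    [0,0,0,0],
  ],
)

```text
clock: 13.65
tcp_pos: [539.2, -287.3, 43.1]
eef_rot: [-180.0, -0.0, 90.0]
ft_force: [0.5, -0.4, -0.6]
finger_gap: 36.1
grasp_force: 0.0
```

Request:
drive_tool(
  commands=[
    [0.001,0,0,0],
    [0,0,0,0],
    [0,0,0,0],
    [0,0,0,0],
    [0,0,0,0],
  ],
  fingers=0.008,
)

```text
clock: 14.15
tcp_pos: [539.8, -286.5, 43.8]
eef_rot: [180.0, 0.0, 90.0]
ft_force: [0.0, -1.0, 1.9]
finger_gap: 14.9
grasp_force: 24.5
```

Request:
drive_tool(
  commands=[
    [0,0,0,0],
    [0,0,-0.01,0],
    [0,0,-0.025,0],
    [0,0,-0.03,0],
    [0,0,-0.03,0],
  ],
)

```text
clock: 14.65
tcp_pos: [539.1, -286.2, 139.8]
eef_rot: [-180.0, -0.0, 90.0]
ft_force: [0.2, -1.4, -0.0]
finger_gap: 15.1
grasp_force: 24.6
```

Request:
drive_tool(
  commands=[
    [0.015,0.002,-0.03,0.03],
    [0.03,0.003,-0.03,0.03],
    [0.04,0.002,-0.025,0.03],
    [0.045,0.001,-0.025,0.03],
    [0.045,0,-0.015,0.03],
  ],
)

```text
clock: 15.15
tcp_pos: [560.6, -112.5, 265.7]
eef_rot: [179.8, 0.0, 81.3]
ft_force: [-0.4, 0.3, 0.4]
finger_gap: 14.6
grasp_force: 24.6
```

```bash
python3 - <<'E'
from h import *
plan(621,100.3,262,76.7)
E
```

```text
at [ 560.6 -112.5  265.7] [179.8   0.   81.3] gap 14.6 t 15.15 5
[[0.0439, 0.0055, 0.0007, 0.016], [0.044, 0.0048, 0.0007, 0.016], [0.044, 0.0041, 0.0007, 0.016], [0.0441, 0.0034, 0.0007, 0.016], [0.0442, 0.0027, 0.0007, 0.016]]
```

Request:
drive_tool(
  commands=[
    [0.044,0.0055,0,0.016],
    [0.044,0.005,0,0.016],
    [0.044,0.004,0,0.016],
    [0.044,0.0035,0,0.016],
    [0.035,0.0025,0,0.016],
  ],
)

```text
clock: 15.65
tcp_pos: [618.3, 92.8, 263.4]
eef_rot: [180.0, -0.0, 76.9]
ft_force: [0.0, -0.2, -0.6]
finger_gap: 15.0
grasp_force: 24.6
```

Request:
drive_tool(
  commands=[
    [0,0,0,0],
    [0,0,0,0],
    [0,0,0,0],
    [0,0,0,0],
  ],
)

```text
clock: 16.05
tcp_pos: [618.0, 89.0, 263.1]
eef_rot: [180.0, 0.0, 76.7]
ft_force: [0.4, -0.8, 0.2]
finger_gap: 15.2
grasp_force: 24.6
```

```bash
python3 - <<'E'
from h import *
plan(621,100.3,195,76.7)
E
```

```text
at [618.   89.  263.1] [180.    0.   76.7] gap 15.2 t 16.05 2
[[0.0058, 0.0002, 0.0341, 0.0003], [0.0058, 0.0002, 0.0341, 0.0003]]
```

Request:
drive_tool(
  commands=[
    [0.0115,0.0003,0,0],
    [0,0,0.02,0],
    [0,0,0.025,0],
    [0,0,0.02,0],
    [0,0,0,0],
  ],
)

```text
clock: 16.55
tcp_pos: [619.2, 101.2, 194.8]
eef_rot: [-179.7, 0.1, 76.8]
ft_force: [0.7, 0.2, -0.4]
finger_gap: 14.9
grasp_force: 24.6
```

Request:
drive_tool(
  commands=[
    [0,0,0,0],
    [0,0,0,0],
    [0,0,0,0],
    [0,0,0,0],
  ],
)

```text
clock: 16.95
tcp_pos: [621.8, 101.6, 198.9]
eef_rot: [179.9, -0.0, 76.8]
ft_force: [0.2, 0.8, -0.4]
finger_gap: 14.9
grasp_force: 24.6
```

```bash
python3 - <<'E'
from h import *
plan(620.8,100.5,185,76.7)
st=get_state();w=camera("wrist");
R=Ro.from_euler('z',-13.23,degrees=True).as_matrix(); q=proj(w,R@[21,42,0]+[591.16,64.18,144],st)
b=proj(w,np.array(st["tcp_pos"])-[0,0,37.2],st);print(q,b)
cv2.imwrite("pics/w5.png",cv2.resize(w["frame"][150:350,220:420,::-1],(600,600),interpolation=cv2.INTER_CUBIC))
E
```

```text
at [621.8 101.6 198.9] [179.9  -0.   76.8] gap 14.9 t 16.95 1
[[-0.0013, -0.0007, 0.0139, 0.0021]]
[324.44401401 249.50885542] [325.06876843 257.23518533]
```

View pics/w5.png

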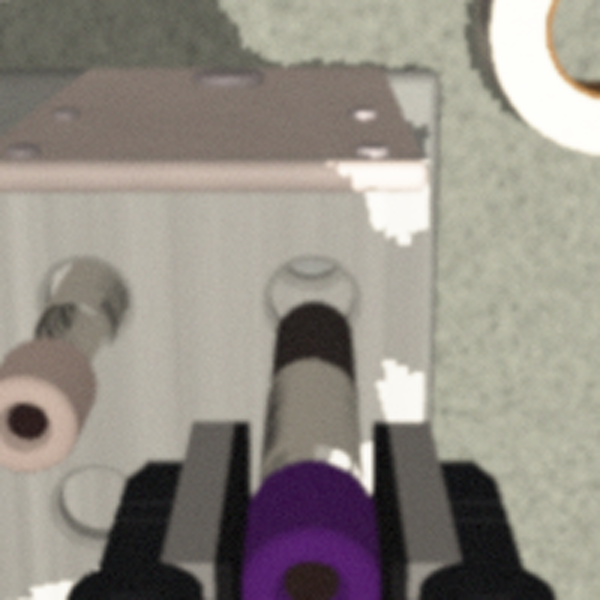

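The hole's centre at (324,248) matches the prediction and the tube is above it. I'll correct by 1 mm and lower it.

Request:
drive_tool(
  commands=[
    [-0.001,-0.001,0.003,0.002],
    [0,0,0.005,0],
    [0,0,0.005,0],
    [0,0,0,0],
    [0,0,0,0],
  ],
)

```text
clock: 17.5
tcp_pos: [619.7, 100.7, 184.4]
eef_rot: [-180.0, 0.0, 76.7]
ft_force: [-0.5, 0.3, -0.0]
finger_gap: 15.3
grasp_force: 24.6
```

Request:
drive_tool(
  commands=[
    [0,0,0.005,0],
    [0,0,0.005,0],
    [0,0,0.005,0],
    [0,0,0,0],
    [0,0,0,0],
  ],
)

```text
clock: 18.0
tcp_pos: [619.8, 100.7, 169.5]
eef_rot: [-180.0, 0.0, 76.7]
ft_force: [0.4, -0.3, -1.4]
finger_gap: 15.0
grasp_force: 24.6
```

Request:
drive_tool(
  commands=[
    [0,0,0.006,0],
    [0,0,0.006,0],
    [0,0,0.006,0],
    [0,0,0,0],
  ],
)

```text
clock: 18.4
tcp_pos: [619.8, 100.6, 150.6]
eef_rot: [-180.0, 0.0, 76.7]
ft_force: [1.5, 0.3, -1.3]
finger_gap: 15.3
grasp_force: 24.6
```

Request:
drive_tool(
  commands=[
    [0,0,0.004,0],
    [0,0,0.004,0],
    [0,0,0.003,0],
    [0,0,0,0],
    [0,0,0,0],
  ],
)

```text
clock: 18.9
tcp_pos: [620.0, 100.7, 140.7]
eef_rot: [-180.0, 0.0, 76.7]
ft_force: [2.0, -0.1, -0.8]
finger_gap: 14.7
grasp_force: 24.5
```

Request:
drive_tool(
  commands=[
    [0,0,0.0015,0],
    [0,0,0.0015,0],
    [0,0,0,0],
  ],
)

```text
clock: 19.2
tcp_pos: [620.0, 100.7, 137.7]
eef_rot: [180.0, 0.0, 76.7]
ft_force: [1.3, 0.1, -0.1]
finger_gap: 15.0
grasp_force: 24.6
```

Request:
drive_tool(
  commands=[
    [0,0,0.001,0],
    [0,0,0.001,0],
    [0,0,0,0],
  ],
)

```text
clock: 19.5
tcp_pos: [620.6, 100.9, 137.2]
eef_rot: [179.9, -0.0, 76.7]
ft_force: [-0.1, -1.1, 7.0]
finger_gap: 14.7
grasp_force: 25.1
```

Second tube seated. I'll release, lift, and head for the lever grip at the estimated (563.7, -52.6, 125).

Request:
drive_tool(
  commands=[
    [0,0,-0.001,0],
    [0,0,0,0],
    [0,0,0,0],
    [0,0,0,0],
  ],
  fingers=0.028,
)

```text
clock: 19.9
tcp_pos: [619.6, 100.7, 136.4]
eef_rot: [-180.0, 0.0, 76.7]
ft_force: [-0.1, 1.0, 0.6]
finger_gap: 28.0
grasp_force: 0.0
```

Request:
drive_tool(
  commands=[
    [0,0,-0.01,0],
    [0,0,-0.02,0],
    [0,0,-0.03,0],
    [0,0,-0.03,0],
    [0,0,-0.03,0],
  ],
)

```text
clock: 20.4
tcp_pos: [619.8, 100.7, 258.7]
eef_rot: [180.0, -0.0, 76.7]
ft_force: [0.6, 1.0, -1.0]
finger_gap: 27.6
grasp_force: 0.0
```

```bash
python3 - <<'E'
from h import *
plan(563.7,-52.6,230,76.77)
E
```

```text
at [619.8 100.7 258.7] [180.   -0.   76.7] gap 27.6 t 20.4 4
[[-0.0405, -0.0048, 0.0072, -0.0003], [-0.0405, -0.0049, 0.0072, -0.0003], [-0.0405, -0.0049, 0.0072, -0.0003], [-0.0405, -0.0049, 0.0072, -0.0003]]
```

Request:
drive_tool(
  commands=[
    [-0.04,-0.005,0,0],
    [-0.042,-0.005,0,0],
    [-0.04,-0.005,0.01,0],
    [-0.03,-0.0045,0.02,0],
    [-0.01,0,0,0],
  ],
  fingers=0.04,
)

```text
clock: 20.9
tcp_pos: [561.1, -54.7, 225.4]
eef_rot: [-179.8, 0.1, 76.5]
ft_force: [-0.3, 1.3, 0.3]
finger_gap: 39.8
grasp_force: 0.0
```

Request:
drive_tool(
  commands=[
    [0,0,0.02,0],
    [0,0,0.02,0],
    [0,0,0,0],
    [0,0,0,0],
    [0,0,0,0],
  ],
)

```text
clock: 21.4
tcp_pos: [564.8, -52.1, 188.3]
eef_rot: [179.9, -0.0, 76.7]
ft_force: [0.4, -0.3, 0.2]
finger_gap: 40.0
grasp_force: 0.0
```

```bash
python3 - <<'E'
from h import *
st=get_state();w=camera("wrist");t=camera("top");s=camera("scene")
I=w["frame"][:,:,::-1].copy()
R=Ro.from_euler('z',-13.23,degrees=True).as_matrix(); C=np.array([591.16,64.18,0])
for p in [(0,-120,125),(0,-97,125),(0,-143,125)]:
    q=proj(w,R@p+C,st); print(p,q); cv2.drawMarker(I,tuple(int(round(v)) for v in q),(0,0,255),cv2.MARKER_CROSS,8,1)
K=cv2.resize(I[130:430,200:440],(400,500),interpolation=cv2.INTER_CUBIC)
J=cv2.resize(t["frame"][130:230,170:330,::-1],(400,250),interpolation=cv2.INTER_CUBIC)
L=cv2.resize(s["frame"][150:250,280:440,::-1],(400,250),interpolation=cv2.INTER_CUBIC)
cv2.imwrite("pics/m6.png",np.hstack([K,np.vstack([J,L])]))
plan(563.7,-52.6,79,76.77)
E
```

```text
(0, -120, 125) [323.20852345 244.00250848]
(0, -97, 125) [323.18767948 204.84885953]
(0, -143, 125) [323.22833271 281.15696603]
at [564.5 -52.3 187.9] [179.9  -0.   76.7] gap 39.9 t 21.55 3
[[-0.0002, -0.0002, 0.0363, -0.0002], [-0.0002, -0.0002, 0.0363, -0.0002], [-0.0002, -0.0002, 0.0363, -0.0002]]
```

View pics/m6.png

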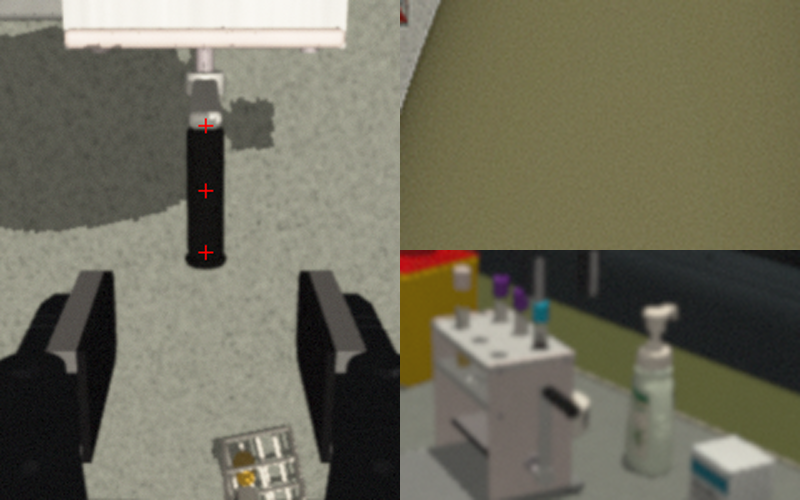

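The lever grip is where predicted, running (205,130)–(205,260) in the crop, and the three rear-row caps stand level. I'll descend and grip it.

Request:
drive_tool(
  commands=[
    [0,-0.0005,0.03,0],
    [0,0,0.03,0],
    [0,0,0.02,0],
    [0,0,0.01,0],
    [0,0,0,0],
  ],
)

```text
clock: 22.05
tcp_pos: [562.4, -52.2, 95.9]
eef_rot: [-179.9, 0.0, 76.7]
ft_force: [-0.3, 0.2, 0.1]
finger_gap: 40.0
grasp_force: 0.0
```

Request:
drive_tool(
  commands=[
    [0,0,0.01,0],
    [0,0,0.007,0],
    [0,0,0,0],
    [0,0,0,0],
  ],
)

```text
clock: 22.45
tcp_pos: [563.4, -52.4, 80.0]
eef_rot: [180.0, -0.0, 76.7]
ft_force: [-0.2, -0.2, -0.5]
finger_gap: 39.8
grasp_force: 0.0
```

Request:
drive_tool(
  commands=[
    [0,0,0,0],
    [0,0,0,0],
    [0,0,0,0],
    [0,0,0,0],
    [0,0,0,0],
  ],
  fingers=0.004,
  grip_force=40,
)

```text
clock: 22.95
tcp_pos: [563.9, -52.5, 80.3]
eef_rot: [179.9, -0.0, 76.7]
ft_force: [1.0, -0.6, 3.4]
finger_gap: 11.5
grasp_force: 39.0
```

Request:
drive_tool(
  commands=[
    [0,0,0,0],
    [0,0,0,0],
    [0,0,0,0],
  ],
)

```text
clock: 23.25
tcp_pos: [563.8, -52.5, 80.2]
eef_rot: [179.9, -0.0, 76.7]
ft_force: [1.5, -0.2, 6.0]
finger_gap: 11.7
grasp_force: 39.3
```

```bash
python3 - <<'E'
from h import *
st=get_state(); R=Ro.from_euler('z',-13.23,degrees=True).as_matrix(); C=np.array([591.16,64.18,0])
p=np.array(st["tcp_pos"]); print(p,st["finger_gap"],st["grasp_force"],st["ft_force"], "stand",R.T@(p-C))
a=np.linspace(0,.54,7); print(np.round(np.diff(np.c_[80*np.sin(a),80*(1-np.cos(a))],axis=0),2))
E
```

```text
[563.8370822  -52.47391402  80.24692405] 11.708429072505744 39.275879859924316 [ 1.49524337 -0.19697895  5.96044076] stand [ 9.97393241e-02 -1.19810966e+02  8.02469240e+01]
[[7.19 0.32]
 [7.13 0.97]
 [7.02 1.61]
 [6.84 2.23]
 [6.62 2.84]
 [6.33 3.42]]
```

Gripped with TCP at stand x = 0.1, z = 80.2 (tilt 0). I'll draw it along the 80 mm arc to 0.54 rad.

Request:
drive_tool(
  commands=[
    [0,-0.0072,0.0003,0],
    [0,-0.0071,0.001,0],
    [0,-0.007,0.0016,0],
    [0,0,0,0],
  ],
)

```text
clock: 23.65
tcp_pos: [542.9, -47.6, 77.7]
eef_rot: [179.9, 0.0, 76.7]
ft_force: [3.3, -0.8, 7.8]
finger_gap: 11.3
grasp_force: 39.5
```

Request:
drive_tool(
  commands=[
    [0,-0.0068,0.0022,0],
    [0,-0.0066,0.0028,0],
    [0,-0.0063,0.0034,0],
    [0,0,0,0],
    [0,0,0,0],
  ],
)

```text
clock: 24.15
tcp_pos: [523.0, -42.8, 68.5]
eef_rot: [-180.0, 0.0, 76.7]
ft_force: [2.1, -0.2, 5.9]
finger_gap: 11.8
grasp_force: 39.5
```

```bash
cat > lev.py <<'E'
from h import *
R=Ro.from_euler('z',-13.23,degrees=True).as_matrix(); C=np.array([591.16,64.18,0])
for i in range(3):
    st=get_state();s=R.T@(np.array(st["tcp_pos"])-C); dx=s[0]-.1; dz=s[2]-80.25
    print(np.round(s,2),"angle by x",np.arcsin(-dx/80),"by z",np.arccos(1+dz/80),"atan",np.arctan2(-dx,80+dz),st["finger_gap"],st["grasp_force"],np.round(st["ft_force"],1),st["clock"])
    w=camera("wrist")
q=proj(w,R@[-80*np.sin(.54),-120,45+80*np.cos(.54)]+C,st); print("pred grip px",q)
cv2.imwrite("pics/w7.png",w["frame"][:,:,::-1])
E
python3 lev.py
```

```text
[ -41.83 -119.75   68.54] angle by x 0.5517357306036905 by z 0.5479925122551689 atan 0.5507121158834347 11.759059708166648 39.515758752822876 [ 2.1 -0.2  5.9] 24.15
[ -41.8  -119.77   68.53] angle by x 0.5512101015352889 by z 0.5482165811943843 atan 0.5503921258428929 11.46828863256533 39.55160737037659 [ 1.4 -0.4  5.7] 24.2
[ -41.8  -119.78   68.54] angle by x 0.5512049325904999 by z 0.5479765134751463 atan 0.5503230469762255 11.283364728256506 39.56290304660797 [ 1.9 -1.3  6.4] 24.25
pred grip px [328.10053561 337.55543606]
```

Request:
drive_tool(
  commands=[
    [0,0.0007,-0.0004,0],
    [0,0,0,0],
    [0,0,0,0],
    [0,0,0,0],
  ],
)

```text
clock: 24.7
tcp_pos: [523.6, -43.0, 68.9]
eef_rot: [-179.9, 0.0, 76.7]
ft_force: [-0.0, -0.2, 5.9]
finger_gap: 11.5
grasp_force: 39.6
```

```bash
python3 lev.py; python3 - <<'E'
from h import *
s=camera("scene");S0=s["frame"];h=cv2.cvtColor(S0,cv2.COLOR_RGB2HSV)
t=camera("top");ht=cv2.cvtColor(t["frame"],cv2.COLOR_RGB2HSV)
for nm,c,H in(("scene",s,h),("top",t,ht)):
  for cl,lo,hi in (("purple",(125,90,30),(160,255,255)),("teal",(88,120,60),(102,255,255))):
    n,l,st,ce=cv2.connectedComponentsWithStats(cv2.inRange(H,lo,hi))
    for i in range(1,n):
        if st[i,4]>12: print(nm,cl,st[i],ce[i].round(1),np.round(onz(c,ce[i],180),1))
for p in [(611.6,59.3,177),(621.2,100.3,177),(602,18.3,177)]: print(proj(s,p),proj(t,p))
E
```

```text
[ -41.23 -119.79   68.89] angle by x 0.5428605365515038 by z 0.539446558518936 atan 0.5419534193476858 11.469006485135688 39.58944618701935 [-0.  -0.2  5.9] 24.7
[ -41.2  -119.77   68.9 ] angle by x 0.5424340044096531 by z 0.539253690482038 atan 0.5415899187694039 11.870402553847466 39.589388966560364 [ 0.6 -0.6  5.6] 24.75
[ -41.23 -119.77   68.88] angle by x 0.5429560552407995 by z 0.5397894555515065 atan 0.5421141365738839 11.629471884738583 39.588714838027954 [ 1.3 -0.4  5.8] 24.8
pred grip px [326.33155853 337.05140143]
scene teal [398 235  12  11  39] [403.5 240.2] [ 472.  -306.1  180. ]
top purple [197 148  10  12  76] [201.4 153.4] [619.5 100.4 180. ]
[327.89226486 169.1111141 ] [226.78550445 158.35514423]
[320.30263656 164.22411282] [201.84140878 153.0306101 ]
[335.99579607 174.33359378] [251.97715181 163.77340711]
```

```bash
python3 -c "
from cell import *
print(sign_off())"
```

```text
the job is handed in; nothing more can be done
None
```

I lowered both short sample tubes onto the clear floor in the rear row beside the short control tube. I then drew the mirror lever to about 0.54 rad, handed the job in at about 25 s still holding it, and the sign-off gave no verdict.

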